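# Seat the sharpening stone in its bench holder

## Robot

A 7-joint arm with a two-finger parallel gripper is mounted at the origin on the work surface. World frame = base frame: x ahead of the robot, y to its left, z up, the work surface at z = 0. Lengths are in m, angles in rad, forces in N, time in s.
With the tool pointing down it reaches from about 0.4 to 0.85 m from the base axis. Payload 10.4 kg.
Tool frame: the origin (TCP) lies at the very end of the fingers, on their centre line; the grasp point (between the pads) lies 19 mm behind it; z points along the fingers, x is the direction in which the jaws open and shut, and the axes are right-handed (so a half turn about z gives the same grasp; the last joint's range is limited). The gripper opens to 87 mm and grips with 3 to 60 N. Pads are 19 mm wide; open, the fingers measure 117 mm over their backs; the gripper's body (75 mm by 190 mm) begins 51 mm behind the grasp point.
Start: joints at [1.14, 0.332, -0.065, 1.46, 0.022, 1.35, -0.088], TCP at [0.248, -0.574, 0.223] pointing down, gripper open.
Joint ranges: [-2.6, 2.6], [-0.5, 2.12], [-1.47, 1.34], [0.16, 2.42], [-1.27, 4.41], [0.06, 2.06], [-2.6, 2.6]. Speed limits (rad/s): [2.22, 2.22, 2.79, 2.79, 3.14, 3.14, 3.14].

## Interface

Orientations are given as a unit quaternion [x, y, z, w].
In Python, from bench import r gives the robot as it stands. The module is installed in compiled form; this text tells all that it offers.
- The arm moves only by the tool carry_out, never from a script. Its argument "commands" is a list that holds one entry, the list of rows, each a list of 7 numbers: the closure in counts, from 0 (fully open) to 255 (shut), then the shift along the tool's x, y, z in units of 25 mm (1.0 is 25 mm), then the turn, a rotation vector about the tool's x, y, z in units of 5 degrees (1.0 is 5 degrees). A call has 1 to 12 rows; each row is the pose to reach, as a shift and turn from the pose measured when the call began, along the tool's axes at that moment; what a row does not reach only later rows make up. A row lasts 1/8 s, in which the tool goes at most 62.5 mm and 10.7 degrees, less where a joint would pass 70% of its speed; a pose out of reach is approached as far as the arm can. A call with a gripper value outside its range is refused whole. The fingers move at their own pace and stop on an object; "grip_force" is the grip in N (left out, the last holds). Time passes only in rows, so rows that repeat a pose let the fingers close. It gives the time, the measured TCP pose, the force and the opening at its end, in the units of the state.
- r.read_state(): the state, without advancing time (a new reading comes with each control period).
- r.camera(name): name is "scene" or "top" or "wrist"; returns the picture (400x640x3 uint8, blue, green, red); there is no depth.
- r.camera_info(name): a dict with "fx", "fy", "cx", "cy" (pixels), "origin" and "rotation" of the camera in the world. Camera axes: x right, y down, z forward; pixel columns grow to the right and rows downward; lengths in m; the calibration is good to about 2 mm. A picture is of the moment at which its call begins: read the wrist's pose just before it. camera_info takes no time and is no camera call; for the wrist camera it gives the pose at the moment of the call.
- r.close_job(): hands the job in, once; it reports no verdict.
The state is a dict: "time": time; "joint_positions": joint angles; "joint_vel": joint speeds; "joint_torque": joint torques, N m; "ee_pos": TCP position; "eef_rot": TCP orientation; "ft_force": force on the tool from outside, world axes, zero at the start; "torque": the same for the moment, N m; "width": finger opening in m.
Only numpy, scipy, OpenCV 4.12 (cv2) and the standard library are available. Lean on these libraries where they do the work, as an engineer would, in place of code of your own. Each camera call takes 0.05 s, during which the arm holds its last target.

## Task

Put the full-length sharpening stone (not the short worn stub) into the pocket of the dark wooden stone holder. Go in end first: with the stone held lengthwise over the pocket at a clear slope of about 15 degrees, bring its lower end down into the pocket near the end wall, then rock the other end down until the stone drops flat on the pocket floor, and let go.

Things in the scene. Friction and masses are not known exactly. Their poses are not given: they have to be found in the camera images.
- stone_center (a point): Centre of the sharpening stone, a loose grey two-layer block 120 mm long, 44 mm wide and 36 mm high, about 0.45 kg, lying flat on the bench. x along its length, y across its width, z up; the point is 18 mm above its underside. Both ends are alike. On the other side of the holder lies a worn stub of the same width, height and material but only 70 mm long, which is not wanted. Other things about: a mallet, a chisel and a bucket of sticks, all farther from the robot.
- stone_end_a (a point): Middle of the bottom edge of the stone's +x end: 60 mm along x and 18 mm below stone_center.
- stone_end_b (a point): Middle of the bottom edge of the stone's -x end: -60 mm along x and 18 mm below stone_center.
- pocket (a point): Centre of the pale pocket floor in the stone holder, a fixed dark wooden block 180 x 90 x 30 mm. x along the pocket, y across, z up. The pocket is 124 mm long, 48 mm wide, 12 mm deep; the upper 5 mm of its walls slope out at 45 degrees (mouth 134 x 58 mm). The floor is 18 mm above the bench, so a seated stone stands out 24 mm. The stone goes in lengthwise, either way round.
Mind the look-alikes: they are no part of the job. What is shaped like the part that bears stone_center but turquoise is not meant. There is more than one size of the part that bears pocket; the job needs the larger.

How it is judged:
By the outcome, as a careful person would: the job done as asked, in the order asked, and still so for the second after the job is handed in, with the robot touching nothing.
It also fails if it takes over 43 s, if anything falls off the work surface, if the arm or the gripper's body presses on something with over 40 N, if the wrist force passes 120 N, or if a joint passes its speed limit or range.

## Working session

There is one attempt and no reset: what is moved stays moved. The work goes in short steps, Python scripts to look and compute and a tool call to move; the robot and the scene stay as the last step left them, time stands still between calls to the robot, and variables do not carry over. Pictures are saved under pics/ and viewed, and the job is handed in when it is done.

Besides the shell and the picture viewer there is one more tool, called as name(argument=value, ...) on one line, values as JSON. carry_out: Moves the arm, as the interface text tells. Its arguments: {"type":"object","properties":{"commands":{"type":"array"},"grip_force":{"type":"number"}},"required":["commands"]}

```bash
mkdir -p pics; python3 - <<'E'
from bench import r
import cv2
s=r.read_state(); print(s)
for n in ["scene","top","wrist"]:
    i=r.camera_info(n); print(n,i)
    cv2.imwrite(f"pics/{n}0.png",r.camera(n))
E
```

```text
{'time': 0.0, 'joint_positions': array([ 1.14041726,  0.33288178, -0.06472921,  1.46094971,  0.02159497,
        1.34989655, -0.08850349]), 'joint_vel': array([ 1.96687433e-03,  9.28217008e-04, -1.58717593e-04, -1.94735855e-03,
       -1.11079951e-03, -2.14111803e-03,  1.71966091e-05]), 'joint_torque': array([ 5.26496240e-05, -6.23240876e+01,  2.52098119e-02, -3.89899743e+01,
       -6.11193851e-02,  3.97555938e-02,  1.54220197e-04]), 'ee_pos': array([ 0.24771364, -0.57338715,  0.22174382]), 'eef_rot': array([ 8.35646851e-01, -5.49266621e-01, -6.15645509e-04, -3.73265249e-04]), 'ft_force': array([ 0.4039564 ,  0.03158069, -0.50267148]), 'torque': array([-0.0491402 ,  0.01476409, -0.01005208]), 'width': 0.08740830866636694}
scene {'fx': 420.20148376894565, 'fy': 420.20148376894565, 'cx': 315.60942843799893, 'cy': 206.58934918720428, 'origin': array([ 1.28030021, -0.14865519,  0.56917219]), 'rotation': array([ 0.67826707,  0.55103822, -0.30408049, -0.37926997])}
top {'fx': 410.1984533867156, 'fy': 410.1984533867156, 'cx': 317.148736428109, 'cy': 202.24262605660692, 'origin': array([0.23767887, 0.03799635, 1.00828948]), 'rotation': array([-0.68657016,  0.71860338, -0.07828374,  0.07811693])}
wrist {'fx': 291.8629998852789, 'fy': 291.8629998852789, 'cx': 320.69958116170557, 'cy': 199.96203113711005, 'origin': array([ 0.31573385, -0.54442337,  0.3839897 ]), 'rotation': array([ 0.82776943, -0.54432919, -0.07469998,  0.11368121])}
```

View pics/scene0.png

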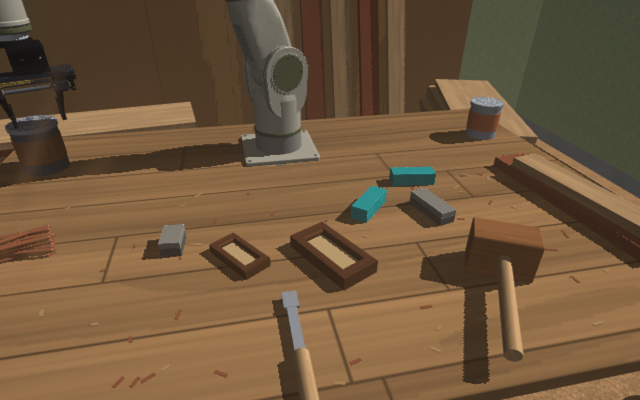

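View pics/top0.png

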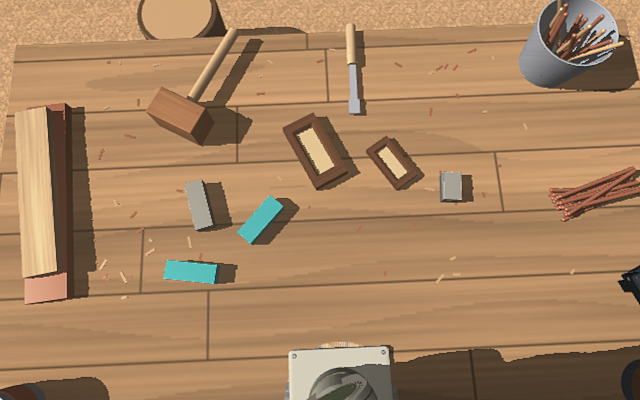

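View pics/wrist0.png

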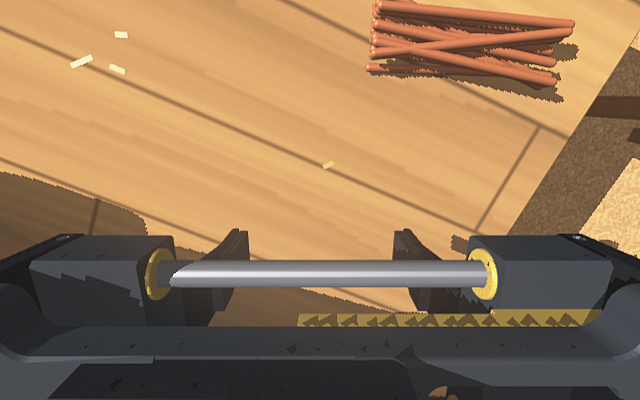

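The scene picture shows the grey stone at (432,206), the large holder at (333,253), the small holder at (240,254) and the stub at (173,240). In the top picture the stone is at (201,205) and the large holder at (315,151). I'll enlarge both.

```bash
python3 - <<'E'
import cv2
a=cv2.imread("pics/top0.png")
c=a[100:250,170:370]; cv2.imwrite("pics/c1.png",cv2.resize(c,None,fx=4,fy=4,interpolation=cv2.INTER_CUBIC))
a=cv2.imread("pics/scene0.png")
c=a[170:300,280:480]; cv2.imwrite("pics/c2.png",cv2.resize(c,None,fx=4,fy=4,interpolation=cv2.INTER_CUBIC))
E
```

```text
(no output)
```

View pics/c1.png

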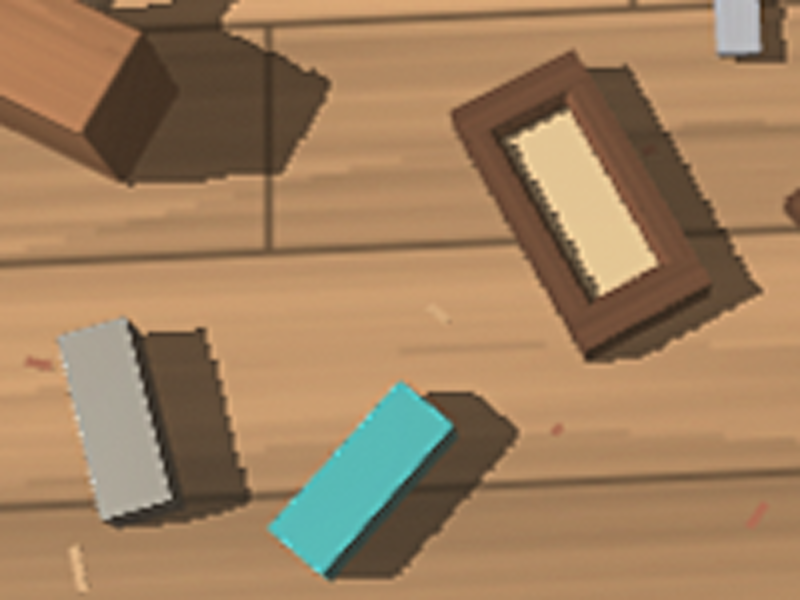

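View pics/c2.png

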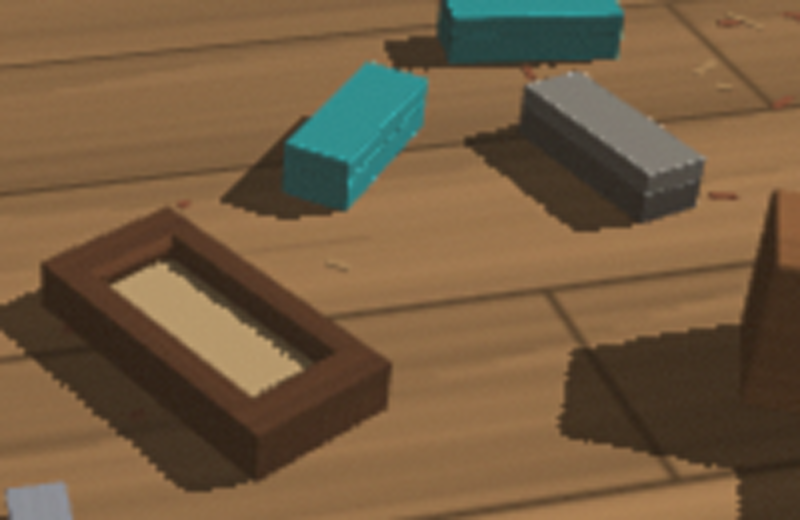

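```bash
cat > h.py <<'E'
import numpy as np
from scipy.spatial.transform import Rotation as R
from scipy.optimize import least_squares
def proj(i,P):
    q=(np.atleast_2d(P)-i["origin"])@R.from_quat(i["rotation"]).as_matrix()
    return np.c_[i["fx"]*q[:,0]/q[:,2]+i["cx"], i["fy"]*q[:,1]/q[:,2]+i["cy"]]
def ray(i,uv,z):
    uv=np.atleast_2d(uv); d=np.c_[(uv[:,0]-i["cx"])/i["fx"],(uv[:,1]-i["cy"])/i["fy"],np.ones(len(uv))]@R.from_quat(i["rotation"]).as_matrix().T
    return i["origin"]+d*((z-i["origin"][2])/d[:,2])[:,None]
E
python3 - <<'E'
from h import *
from bench import r
T=r.camera_info("top");S=r.camera_info("scene")
f=lambda p,ox,oy,s=4:(np.array(p,float)+.5)/s-.5+[ox,oy]
st=f([(58,338),(127,319),(174,499),(105,522)],170,100); ss=f([(523,86),(575,72),(703,160),(642,182)],280,170)
ht=f([(451,113),(574,51),(711,285),(586,350)],170,100); hs=f([(42,265),(172,208),(391,368),(258,436)],280,170)
for n,t,s,z,L,W in [("stone",st,ss,.036,.12,.044),("holder",ht,hs,.03,.18,.09)]:
  for cn,c,p in (("top",T,t),("scene",S,s)):
    P=ray(c,p,z)[:,:2]
    m=P.mean(0); e=np.linalg.norm(np.roll(P,-1,0)-P,axis=1)
    k=np.argmax(e[:2]); d=P[(k+1)%4]-P[k]-(P[(k+3)%4]-P[(k+2)%4]); 
    print(n,cn,P.round(4).tolist(),"c",m.round(4),"edges",e.round(4),"yaw",np.degrees(np.arctan2(d[1],d[0]))%180)
s=r.read_state(); print(s["time"],R.from_quat(s["eef_rot"]).as_matrix().round(3).tolist())
E
```

```text
stone top [[0.5174, 0.3574], [0.5276, 0.3151], [0.4138, 0.285], [0.4017, 0.3262]] c [0.4651 0.3209] edges [0.0434 0.1177 0.0429 0.1198] yaw 14.962103746826358
stone scene [[0.4155, 0.2864], [0.405, 0.3269], [0.5206, 0.3567], [0.5356, 0.31]] c [0.4692 0.32  ] edges [0.0419 0.1193 0.0491 0.1224] yaw 12.747421942953498
holder top [[0.6563, 0.1126], [0.6952, 0.0324], [0.5345, -0.0459], [0.4963, 0.0335]] c [0.5956 0.0331] edges [0.0891 0.1788 0.0882 0.1784] yaw 26.13543439749526
holder scene [[0.5389, -0.0451], [0.4986, 0.0369], [0.6613, 0.1129], [0.6969, 0.0339]] c [0.599  0.0346] edges [0.0914 0.1796 0.0866 0.1767] yaw 25.784989774340243
0.15 [[0.397, -0.918, -0.0], [-0.918, -0.397, 0.001], [-0.001, 0.0, -1.0]]
```

carry_out(commands=[[[0,-0.8,-1.0,-0.2,0,0,0],[0,-2.3,-2.8,-0.4,0,0,0],[0,-3.7,-4.6,-0.6,0,0,0],[0,-5.3,-6.6,-0.8,0,0,-0.1],[0,-6.8,-8.5,-1.0,0,0,-0.2],[0,-8.3,-10.4,-1.2,0,0,-0.3],[0,-9.8,-12.3,-1.2,0,0,-0.4],[0,-11.4,-14.2,-1.2,0,0,-0.5],[0,-12.9,-16.1,-1.2,0,0,-0.5],[0,-14.4,-18.0,-1.2,0,0,-0.5],[0,-15.6,-19.5,-1.2,0,0,-0.5],[0,-16.2,-20.2,-1.2,0,0,-0.5]]], grip_force=40)

```text
time: 1.65
ee_pos: [0.5513, 0.0017, 0.2521]
eef_rot: [0.848, -0.529, -0.001, -0.001]
ft_force: [-0.3, -0.5, 0.6]
width: 0.087
```

```bash
python3 - <<'E'
from bench import r
import cv2,pickle
s=r.read_state(); print(s["time"],s["ee_pos"],s["eef_rot"],s["joint_positions"])
i=r.camera_info("wrist"); a=r.camera("wrist"); pickle.dump(i,open("w1.pkl","wb")); cv2.imwrite("pics/w1.png",a)
E
```

```text
1.65 [0.55126878 0.00170454 0.25211442] [ 8.48326988e-01 -5.29471575e-01 -8.46750342e-04 -6.75159493e-04] [ 0.43004802  0.20398683 -0.58967699  1.58823529  0.11271804  1.3846652
 -1.28693174]
```

View pics/w1.png

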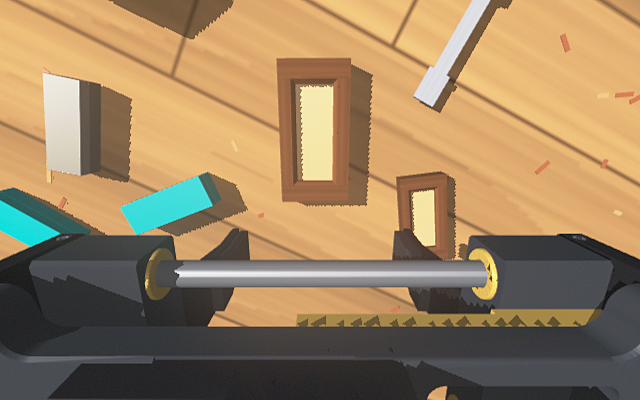

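The wrist picture shows the holder whole at (314,131) and the stone at (72,125). I'll enlarge both.

```bash
python3 - <<'E'
import cv2
a=cv2.imread("pics/w1.png")
cv2.imwrite("pics/c3.png",cv2.resize(a[50:215,265:385],None,fx=3.5,fy=3.5,interpolation=cv2.INTER_CUBIC))
cv2.imwrite("pics/c4.png",cv2.resize(a[60:190,30:140],None,fx=4,fy=4,interpolation=cv2.INTER_CUBIC))
E
```

```text
(no output)
```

View pics/c3.png

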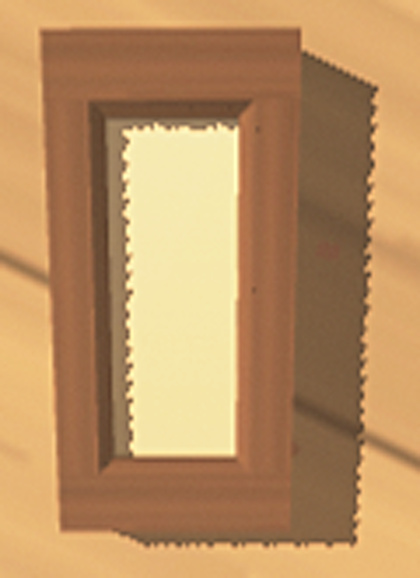

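View pics/c4.png

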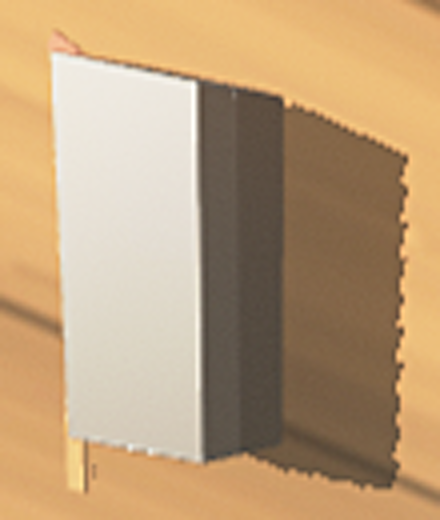

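```bash
python3 - <<'E'
from h import *
import pickle
W=pickle.load(open("w1.pkl","rb")); print(W["origin"],R.from_quat(W["rotation"]).as_matrix()[:,2])
f=lambda p,ox,oy,s:(np.array(p,float)+.5)/s-.5+[ox,oy]
for n,p,z in [("holder",f([(41,30),(300,28),(290,532),(60,531)],265,50,3.5),.03),("floor",f([(106,122),(240,122),(240,458),(107,458)],265,50,3.5),.018),("stone",f([(52,53),(197,80),(203,462),(68,438)],30,60,4),.036)]:
    P=ray(W,p,z)[:,:2]; d=P[0]-P[3]+P[1]-P[2]
    print(n,P.mean(0).round(4),np.linalg.norm(np.roll(P,-1,0)-P,axis=1).round(4),np.degrees(np.arctan2(d[1],d[0])))
E
```

```text
[0.61783706 0.03373362 0.41424411] [-0.24237541 -0.11751402 -0.96303926]
holder [0.5961 0.033 ] [0.0891 0.1802 0.09   0.1792] 26.2188725109451
floor [0.5952 0.0327] [0.0486 0.1242 0.0526 0.1242] 25.780981911300202
stone [0.4663 0.3219] [0.0425 0.1194 0.0432 0.1191] 14.226112486991797
```

carry_out(commands=[[[0,-0.7,-0.1,0.0,0,0,0.1],[0,-2.2,-0.4,0.0,0,0,0.4],[0,-4.2,-0.8,0.0,0,0,0.8],[0,-6.4,-1.3,0.2,0,0,1.2],[0,-8.6,-1.7,0.6,0,0,1.6],[0,-10.6,-2.1,1.2,0,0,2.0],[0,-12.2,-2.4,2.0,0,0,2.2],[0,-12.8,-2.55,3.2,0,0,2.33],[0,-12.98,-2.56,4.4,0,0,2.33],[0,-12.98,-2.56,5.3,0,0,2.33],[0,-12.98,-2.56,5.68,0,0,2.33],[0,-12.98,-2.56,5.68,0,0,2.33]]])

```text
time: 3.2
ee_pos: [0.4659, 0.3233, 0.1109]
eef_rot: [0.791, -0.612, -0.001, -0.001]
ft_force: [-0.4, -0.8, 0.1]
width: 0.0869
```

```bash
python3 - <<'E'
from bench import r
import cv2,pickle
s=r.read_state(); print(s["time"],s["ee_pos"],s["eef_rot"],s["joint_positions"])
i=r.camera_info("wrist"); a=r.camera("wrist"); pickle.dump(i,open("w2.pkl","wb")); cv2.imwrite("pics/w2.png",a)
E
```

```text
3.2 [0.46593935 0.32334925 0.11090548] [ 7.90670093e-01 -6.12240646e-01 -1.29132373e-03 -7.27072381e-04] [-0.06999422  0.39227439 -0.74447238  1.72071485  0.28599043  1.14032231
 -2.21485892]
```

View pics/w2.png

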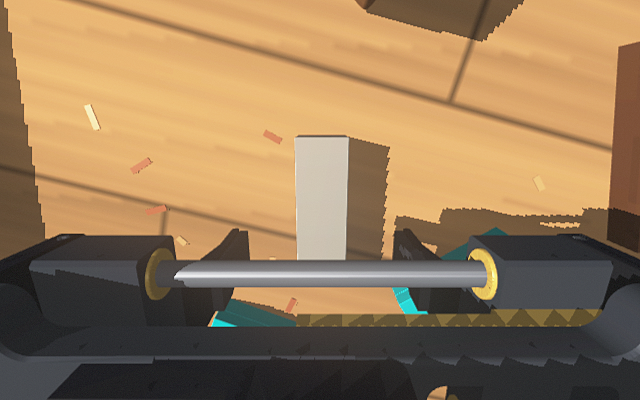

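```bash
python3 - <<'E'
from h import *
import pickle
from bench import r
T=r.camera_info("top")
p=(np.array([(268,530),(400,382),(454,428),(325,577)],float)+.5)/4-.5+[170,100]
P=ray(T,p,.036)[:,:2]
q=ray(T,[(164,279),(166,261),(218,264),(216,284)],.036)[:,:2]
a=np.radians(14.4);u=np.array([np.cos(a),np.sin(a)]);v=np.array([-u[1],u[0]])
for A in(P,q): print(A.round(3).tolist(),[( ((k-[.466,.3213])@u).round(3),((k-[.466,.3213])@v).round(3)) for k in A])
W=pickle.load(open("w2.pkl","rb"))
E=ray(W,[(296,137),(348,137)],.036); print(E, E.mean(0)[:2]-.06*u, np.degrees(np.arctan2(*(E[1]-E[0])[:2][::-1]))+90)
E
```

```text
[[0.392, 0.229], [0.48, 0.148], [0.45, 0.116], [0.363, 0.195]] [(np.float64(-0.094), np.float64(-0.072)), (np.float64(-0.03), np.float64(-0.171)), (np.float64(-0.067), np.float64(-0.195)), (np.float64(-0.132), np.float64(-0.097))]
[[0.29, 0.398], [0.331, 0.395], [0.319, 0.273], [0.273, 0.277]] [(np.float64(-0.152), np.float64(0.118)), (np.float64(-0.112), np.float64(0.105)), (np.float64(-0.155), np.float64(-0.011)), (np.float64(-0.198), np.float64(0.005))]
[[0.51879776 0.35707723 0.036     ]
 [0.52913592 0.31703932 0.036     ]] [0.46585185 0.32213688] 14.478073877031008
```

carry_out(commands=[[[0,0.06,0,0.4,0,0,0],[0,0.06,0,1.4,0,0,0],[0,0.06,0,2.6,0,0,0],[0,0.06,0,3.4,0,0,0],[0,0.06,0,3.76,0,0,0],[0,0.06,0,3.77,0,0,0],[255,0.06,0,3.77,0,0,0],[255,0.06,0,3.77,0,0,0],[255,0.06,0,3.77,0,0,0],[255,0.06,0,3.77,0,0,0],[255,0.06,0,3.77,0,0,0],[255,0.06,0,3.77,0,0,0]]], grip_force=45)

```text
time: 4.75
ee_pos: [0.4666, 0.3227, 0.0174]
eef_rot: [0.791, -0.612, -0.001, -0.001]
ft_force: [-1.5, -0.2, 1.1]
width: 0.0437
```

```bash
python3 - <<'E'
from bench import r
s=r.read_state(); print(s["time"],s["ee_pos"],s["eef_rot"],s["width"],s["ft_force"],s["torque"])
E
```

```text
4.75 [0.466609   0.32267253 0.01742565] [ 0.79070005 -0.61220126 -0.00112182 -0.00133861] 0.043694463860450235 [-1.47335223 -0.18488799  1.09416304] [-0.00418421  0.03495016 -0.00050984]
```

carry_out(commands=[[[255,0,0,-0.4,0,0,0],[255,0,0,-1.4,0,0,0],[255,0.0,0.0,-2.8,0,0,0],[255,0.8,-0.1,-4.2,0,0,-0.2],[255,2.2,-0.4,-5.0,0,0,-0.4],[255,4.0,-0.7,-5.2,0,0,-0.8],[255,6.0,-1.0,-5.2,0,0,-1.2],[255,8.0,-1.4,-5.2,0,0,-1.6],[255,10.0,-1.7,-5.2,0,0,-1.9],[255,11.5,-2.0,-5.2,0,0,-2.2],[255,12.3,-2.1,-5.2,0,0,-2.3],[255,12.51,-2.11,-5.2,0,0,-2.32]]])

```text
time: 6.25
ee_pos: [0.5959, 0.031, 0.1462]
eef_rot: [0.848, -0.53, -0.001, -0.001]
ft_force: [-0.6, 0.8, -4.4]
width: 0.0438
```

```bash
python3 - <<'E'
from bench import r
import cv2,pickle
s=r.read_state(); print(s["time"],s["ee_pos"],s["eef_rot"],s["joint_positions"],s["width"],s["ft_force"])
I={n:r.camera_info(n) for n in("wrist","scene","top")}; pickle.dump(I,open("i3.pkl","wb"))
for n in I: cv2.imwrite(f"pics/{n}3.png",r.camera(n))
a=cv2.imread("pics/scene3.png"); cv2.imwrite("pics/c5.png",cv2.resize(a[130:310,220:460],None,fx=3,fy=3,interpolation=cv2.INTER_CUBIC))
E
```

```text
6.25 [0.59593915 0.0310189  0.14618145] [ 0.84791903 -0.53012301 -0.00128939 -0.00111735] [ 0.39149182  0.39819862 -0.64892979  1.60812157  0.24851193  1.22053067
 -1.42309271] 0.04382964057081236 [-0.62389343  0.75048494 -4.42101755]
```

View pics/wrist3.png

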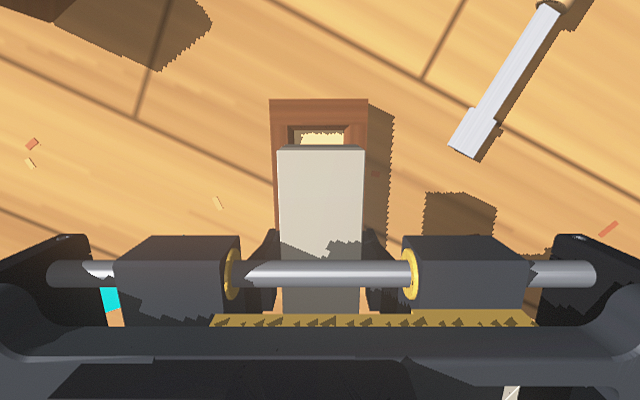

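View pics/c5.png

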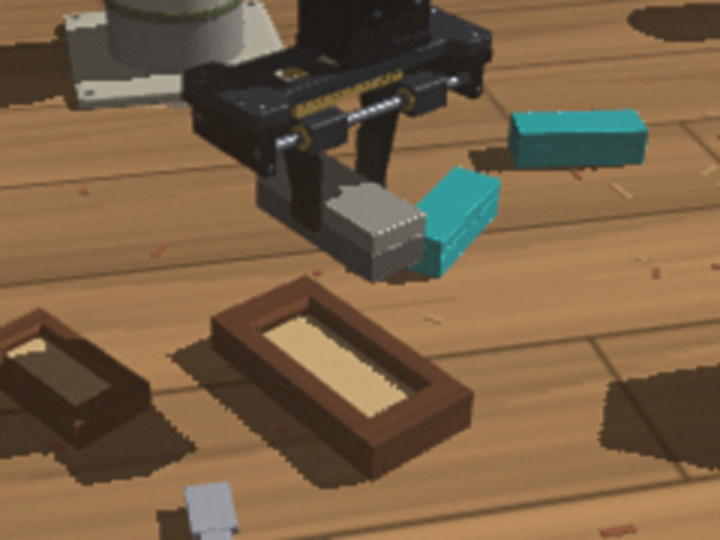

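```bash
python3 - <<'E'
import cv2
a=cv2.imread("pics/wrist3.png"); cv2.imwrite("pics/c6.png",cv2.resize(a[90:220,255:385],None,fx=4.5,fy=4.5,interpolation=cv2.INTER_CUBIC))
E
```

```text
(no output)
```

View pics/c6.png

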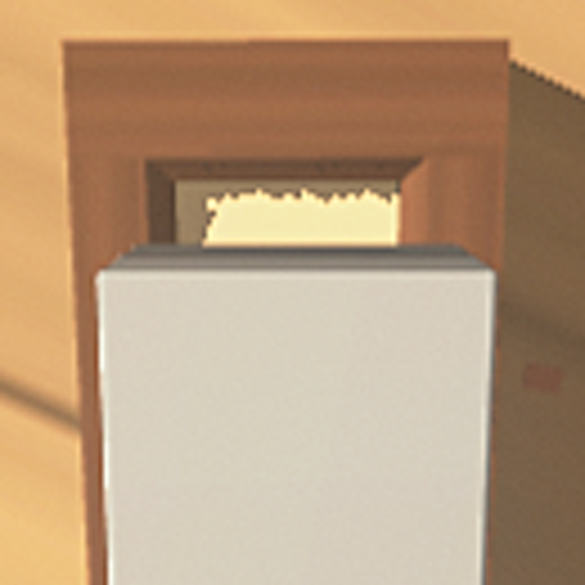

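```bash
python3 - <<'E'
from h import *
import pickle
W=pickle.load(open("i3.pkl","rb"))["wrist"]
f=lambda p:(np.array(p,float)+.5)/4.5-.5+[255,90]
tcp=np.array([.59594,.03102,.14618]); M=R.from_quat([.84791903,-.53012301,-.00128939,-.00111735]).as_matrix()
b=.1462-.0174
u=np.array([np.cos(np.radians(26.1)),np.sin(np.radians(26.1))])
for n,p,z,h in [("stonetop",[(97,271),(495,271)],b+.036,.06),("stonebot",[(134,246),(456,246)],b,.06),("holder",[(63,41),(509,40)],.03,.09),("mouth",[(143,159),(427,159)],.03,.067),("floor",[(176,180),(398,180)],.018,.062)]:
    P=ray(W,f(p),z); t=(P-tcp)@M; d=(P[1]-P[0])
    print(n,P.round(4).tolist(),"tool",(t*1000).round(1).tolist(),"w",np.linalg.norm(d).round(4),"centre",(P.mean(0)[:2]-h*u).round(4),"yaw",np.degrees(np.arctan2(d[1],d[0]))+90)
print("jaw",np.degrees(np.arctan2(M[1,0],M[0,0]))+90)
E
```

```text
stonetop [[0.6397, 0.0761, 0.1648], [0.6586, 0.0373, 0.1648]] tool [[-21.4, -59.1, -18.5], [21.7, -59.1, -18.7]] w 0.0431 centre [0.5953 0.0303] yaw 25.96298102079126
stonebot [[0.6392, 0.0763, 0.1288], [0.6582, 0.0373, 0.1288]] tool [[-21.7, -58.7, 17.5], [21.7, -58.7, 17.3]] w 0.0434 centre [0.5948 0.0304] yaw 25.96079649058683
holder [[0.6572, 0.1131, 0.03], [0.6965, 0.0327, 0.03]] tool [[-46.5, -90.9, 116.4], [42.9, -91.1, 116.1]] w 0.0895 centre [0.596  0.0333] yaw 26.065228393418003
mouth [[0.6433, 0.0892, 0.03], [0.6688, 0.0368, 0.03]] tool [[-31.2, -68.0, 116.3], [27.1, -68.0, 116.1]] w 0.0583 centre [0.5959 0.0335] yaw 25.95336330056145
floor [[0.6415, 0.0822, 0.018], [0.6624, 0.0393, 0.018]] tool [[-25.6, -63.3, 128.3], [22.1, -63.3, 128.1]] w 0.0477 centre [0.5963 0.0335] yaw 25.955133919470384
jaw 25.9724136422318
```

carry_out(commands=[[[255,-0.03,-0.05,0.2,-0.3,0,0],[255,-0.05,-0.15,0.6,-0.9,0,0],[255,-0.076,-0.2,1.1,-1.5,0,0],[255,-0.076,-0.31,1.7,-2.1,0,0],[255,-0.076,-0.31,2.2,-2.6,0,0],[255,-0.076,-0.31,2.6,-2.9,0,0],[255,-0.076,-0.31,2.8,-3.05,0,0],[255,-0.076,-0.31,2.85,-3.05,0,0],[255,-0.076,-0.31,2.85,-3.05,0,0]]])

```text
time: 7.52
ee_pos: [0.6018, 0.0391, 0.0757]
eef_rot: [0.841, -0.524, -0.071, 0.111]
ft_force: [-0.7, 0.6, -5.0]
width: 0.0435
```

```bash
python3 - <<'E'
from bench import r
import cv2,pickle
from h import *
s=r.read_state(); print(s["time"],s["ee_pos"],s["eef_rot"],s["joint_positions"],s["width"],s["ft_force"])
print(R.from_quat(s["eef_rot"]).as_matrix().round(4).tolist())
I={n:r.camera_info(n) for n in("wrist","scene")}; I["s"]=s; pickle.dump(I,open("i4.pkl","wb"))
for n in("wrist","scene"): cv2.imwrite(f"pics/{n}4.png",r.camera(n))
a=cv2.imread("pics/scene4.png"); cv2.imwrite("pics/c7.png",cv2.resize(a[150:310,240:440],None,fx=3.5,fy=3.5,interpolation=cv2.INTER_CUBIC))
a=cv2.imread("pics/wrist4.png"); cv2.imwrite("pics/c8.png",cv2.resize(a[50:200,235:400],None,fx=3.8,fy=3.8,interpolation=cv2.INTER_CUBIC))
E
```

```text
7.525 [0.60176097 0.03905606 0.07570233] [ 0.84142689 -0.52409888 -0.07106388  0.11077487] [ 0.21133937  0.65918842 -0.57218442  1.41612592  0.37729887  1.43725667
 -1.52427095] 0.0434991266947248 [-0.69230177  0.63896578 -4.97265274]
[[0.4405, -0.8662, -0.2357], [-0.8977, -0.4261, -0.1119], [-0.0035, 0.2609, -0.9654]]
```

View pics/c7.png

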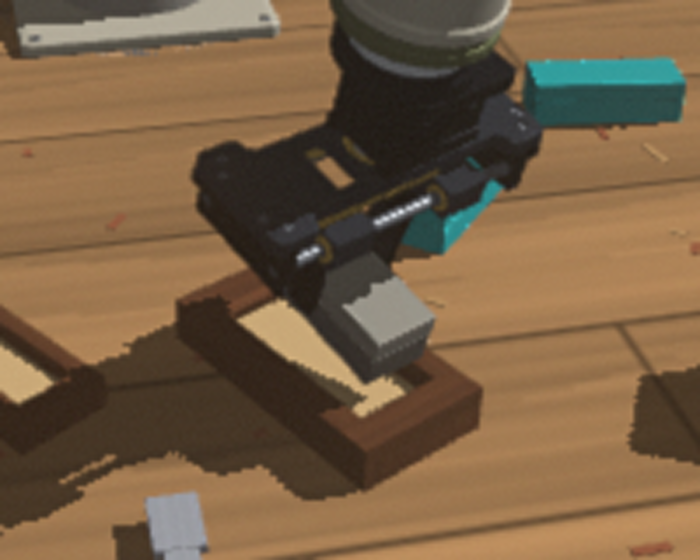

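View pics/c8.png

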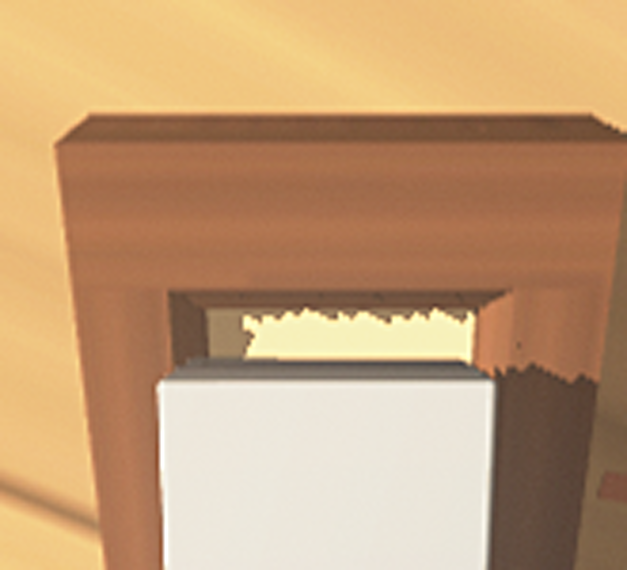

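```bash
cat > m.py <<'E'
from h import *
import pickle
I=pickle.load(open("i4.pkl","rb")); W=I["wrist"]; s=I["s"]; M=R.from_quat(s["eef_rot"]).as_matrix(); tcp=s["ee_pos"]
f=lambda p:(np.array(p,float)+.5)/3.8-.5+[235,50]
u=np.array([np.cos(np.radians(26.0)),np.sin(np.radians(26.0)),0]);v=np.array([-u[1],u[0],0])
def toolplane(p,zt): # ray hit plane tool z=zt
    uv=f(p); d=np.c_[(uv[:,0]-W["cx"])/W["fx"],(uv[:,1]-W["cy"])/W["fy"],np.ones(len(uv))]@R.from_quat(W["rotation"]).as_matrix().T
    o=(W["origin"]-tcp)@M; d=d@M; return o+d*((zt-o[2])/d[:,2])[:,None]
for n,p,z in [("top",[(160,380),(493,380)],-.0186),("bot",[(186,362),(472,362)],.0174)]: 
    t=toolplane(p,z); Pw=tcp+t@M.T; print(n,(t*1000).round(1).tolist(),"s,t,z",[((q-tcp)@u*1000).round(1) for q in Pw],[((q-tcp)@v*1000).round(1) for q in Pw],Pw[:,2].round(4))
for n,p,z in [("holder",[(57,146),(624,142)],.03),("mouth",[(170,293),(513,291)],.03),("floor",[(207,308),(476,308)],.018)]:
    P=ray(W,f(p),z); print(n,[((q-tcp)@u*1000).round(1) for q in P],[((q-tcp)@v*1000).round(1) for q in P],P.round(4).tolist())
E
python3 m.py
```

```text
top [[-21.1, -59.2, -18.6], [21.6, -59.2, -18.6]] s,t,z [np.float64(62.0), np.float64(62.0)] [np.float64(21.3), np.float64(-21.5)] [0.0783 0.0781]
bot [[-22.2, -58.4, 17.4], [23.5, -58.3, 17.4]] s,t,z [np.float64(51.8), np.float64(51.8)] [np.float64(22.4), np.float64(-23.3)] [0.0438 0.0436]
holder [np.float64(82.0), np.float64(82.8)] [np.float64(42.2), np.float64(-46.3)] [[0.657, 0.113, 0.03], [0.6965, 0.0337, 0.03]]
mouth [np.float64(58.8), np.float64(59.3)] [np.float64(26.2), np.float64(-31.1)] [[0.6431, 0.0884, 0.03], [0.6687, 0.0371, 0.03]]
floor [np.float64(52.5), np.float64(52.6)] [np.float64(21.5), np.float64(-26.8)] [[0.6395, 0.0814, 0.018], [0.6608, 0.0381, 0.018]]
```

```bash
cat > d.py <<'E'
import sys
from h import *
from bench import r
s=r.read_state(); M=R.from_quat(s["eef_rot"]).as_matrix()
u=np.array([np.cos(np.radians(26.0)),np.sin(np.radians(26.0)),0]);v=np.array([-u[1],u[0],0])
a,b,c=map(float,sys.argv[1:4]); print(s["time"],s["ee_pos"],"tilt",np.degrees(np.arcsin(M[2,1])),"F",s["ft_force"].round(1),"units",(M.T@(a*u+b*v+np.array([0,0,c]))/25).round(3))
E
python3 d.py -1.0 -2.2 -20
```

```text
7.625 [0.60179932 0.03894325 0.07586985] tilt 15.11791121914138 F [ 0.3 -0.8 -4.5] units [ 0.091 -0.17   0.783]
```

carry_out(commands=[[[255,0.05,-0.02,0.1,0,0,0],[255,0.09,-0.05,0.25,0,0,0],[255,0.09,-0.1,0.45,0,0,0],[255,0.09,-0.15,0.65,0,0,0],[255,0.09,-0.17,0.78,0,0,0],[255,0.09,-0.17,0.78,0,0,0],[255,0.09,-0.17,0.78,0,0,0]]])

```text
time: 8.5
ee_pos: [0.602, 0.0366, 0.0561]
eef_rot: [0.841, -0.524, -0.071, 0.111]
ft_force: [0.4, 0.4, -4.2]
width: 0.0437
```

```bash
python3 - <<'E'
from bench import r
import cv2,pickle
from h import *
s=r.read_state(); print(s["time"],s["ee_pos"],s["eef_rot"],s["width"],s["ft_force"])
I={n:r.camera_info(n) for n in("wrist","scene")}; I["s"]=s; pickle.dump(I,open("i5.pkl","wb"))
for n in("wrist","scene"): cv2.imwrite(f"pics/{n}5.png",r.camera(n))
a=cv2.imread("pics/scene5.png"); cv2.imwrite("pics/c9.png",cv2.resize(a[150:310,240:440],None,fx=3.5,fy=3.5,interpolation=cv2.INTER_CUBIC))
a=cv2.imread("pics/wrist5.png"); cv2.imwrite("pics/c10.png",cv2.resize(a[50:200,235:400],None,fx=3.8,fy=3.8,interpolation=cv2.INTER_CUBIC))
E
python3 d.py 0 0 -1
```

```text
8.5 [0.60197826 0.03664016 0.05605414] [ 0.84142326 -0.5241455  -0.07091934  0.1106745 ] 0.0436582436643042 [ 0.36214856  0.41171198 -4.16861608]
8.6 [0.60203072 0.03659584 0.05613932] tilt 15.095889209450304 F [ 0.5 -0.9 -5.1] units [ 0.    -0.01   0.039]
```

View pics/c9.png

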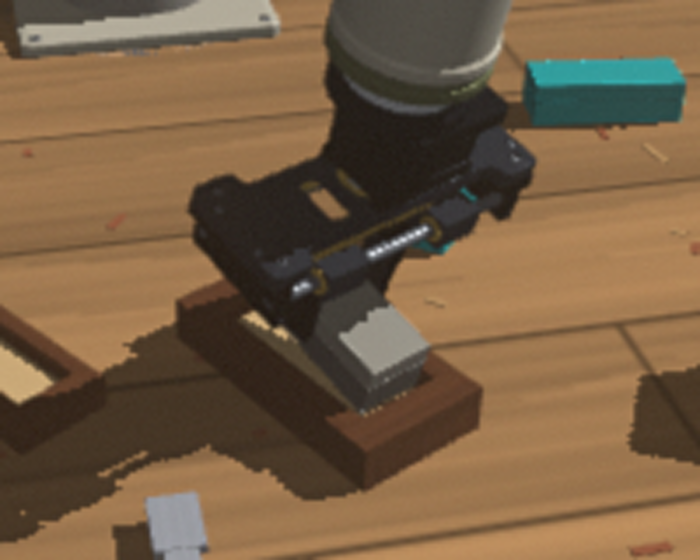

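View pics/c10.png

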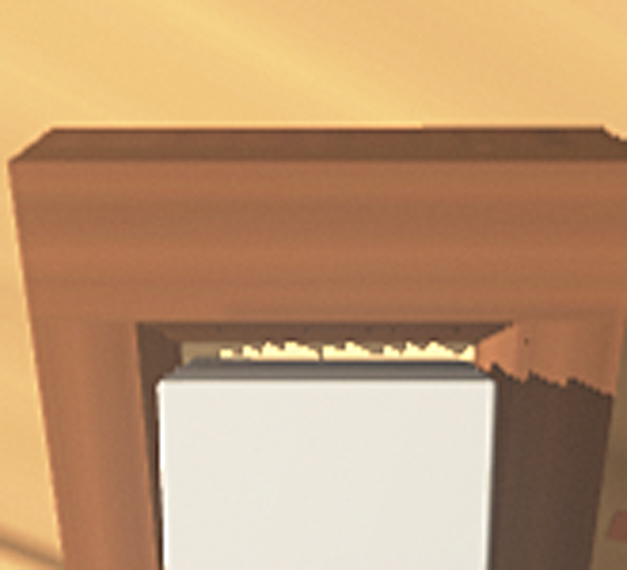

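```bash
sed -i 's/i4.pkl/i5.pkl/; /^for n,p,z in \[("holder"/s/\[.*\]:/[("mouth",[(137,322),(522,322)],.03),("floor",[(182,340),(478,340)],.018)]:/; s/\[(186,362),(472,362)\]/[(186,361),(472,361)]/' m.py; python3 m.py
```

```text
top [[-21.1, -59.2, -18.6], [21.6, -59.2, -18.6]] s,t,z [np.float64(62.0), np.float64(62.0)] [np.float64(21.2), np.float64(-21.5)] [0.0587 0.0585]
bot [[-22.2, -58.5, 17.4], [23.5, -58.5, 17.4]] s,t,z [np.float64(51.9), np.float64(52.0)] [np.float64(22.4), np.float64(-23.3)] [0.0241 0.0239]
mouth [np.float64(60.2), np.float64(60.4)] [np.float64(28.6), np.float64(-29.6)] [[0.6436, 0.0888, 0.03], [0.6692, 0.0365, 0.03]]
floor [np.float64(53.3), np.float64(53.4)] [np.float64(23.6), np.float64(-24.8)] [[0.6395, 0.0812, 0.018], [0.6609, 0.0378, 0.018]]
```

carry_out(commands=[[[255,0.01,-0.02,0.07,0,0,0],[255,0.01,-0.04,0.15,0,0,0],[255,0.01,-0.055,0.21,0,0,0],[255,0.01,-0.055,0.21,0,0,0],[255,0.01,-0.055,0.21,0,0,0]]])

```text
time: 9.22
ee_pos: [0.6021, 0.0364, 0.0507]
eef_rot: [0.841, -0.524, -0.071, 0.111]
ft_force: [-0.5, -0.5, -4.4]
width: 0.0434
```

```bash
python3 d.py 0 0 -1
```

```text
9.225 [0.60211568 0.03641514 0.05074206] tilt 15.094943265091064 F [-0.5 -0.5 -4.4] units [ 0.    -0.01   0.039]
```

carry_out(commands=[[[255,0,-0.005,0.02,0,0,0],[255,0,-0.01,0.04,0,0,0],[255,0,-0.01,0.04,0,0,0]]])

```text
time: 9.6
ee_pos: [0.6022, 0.0364, 0.05]
eef_rot: [0.841, -0.524, -0.071, 0.111]
ft_force: [-1.6, -0.3, -2.3]
width: 0.0438
```

```bash
python3 d.py 0 0 -1
```

```text
9.6 [0.60215058 0.03640214 0.0499978 ] tilt 15.087117354068862 F [-1.6 -0.3 -2.3] units [ 0.    -0.01   0.039]
```

carry_out(commands=[[[255,0,0.012,0.05,0.26,0,0],[255,0,0.023,0.1,0.51,0,0],[255,0,0.033,0.149,0.77,0,0],[255,0,0.042,0.198,1.02,0,0],[255,0,0.048,0.25,1.27,0,0],[255,0,0.053,0.3,1.52,0,0],[255,0,0.057,0.352,1.77,0,0],[255,0,0.061,0.402,2.02,0,0],[255,0,0.061,0.402,2.02,0,0],[255,0,0.061,0.402,2.02,0,0]]])

```text
time: 10.85
ee_pos: [0.5985, 0.0346, 0.0408]
eef_rot: [0.848, -0.528, -0.024, 0.036]
ft_force: [0.3, 0.3, -4.5]
width: 0.0437
```

```bash
python3 d.py 0 0 -1;  python3 - <<'E'
from bench import r
import cv2,pickle
s=r.read_state(); I={n:r.camera_info(n) for n in("wrist","scene")}; I["s"]=s; pickle.dump(I,open("i6.pkl","wb"))
for n in("wrist","scene"): cv2.imwrite(f"pics/{n}6.png",r.camera(n))
a=cv2.imread("pics/scene6.png"); cv2.imwrite("pics/c11.png",cv2.resize(a[150:310,240:440],None,fx=3.5,fy=3.5,interpolation=cv2.INTER_CUBIC))
a=cv2.imread("pics/wrist6.png"); cv2.imwrite("pics/c12.png",cv2.resize(a[70:220,235:400],None,fx=3.8,fy=3.8,interpolation=cv2.INTER_CUBIC))
E
```

```text
10.85 [0.5985103  0.03464797 0.0407568 ] tilt 4.992668160312719 F [ 0.3  0.3 -4.5] units [ 0.    -0.003  0.04 ]
```

View pics/c11.png

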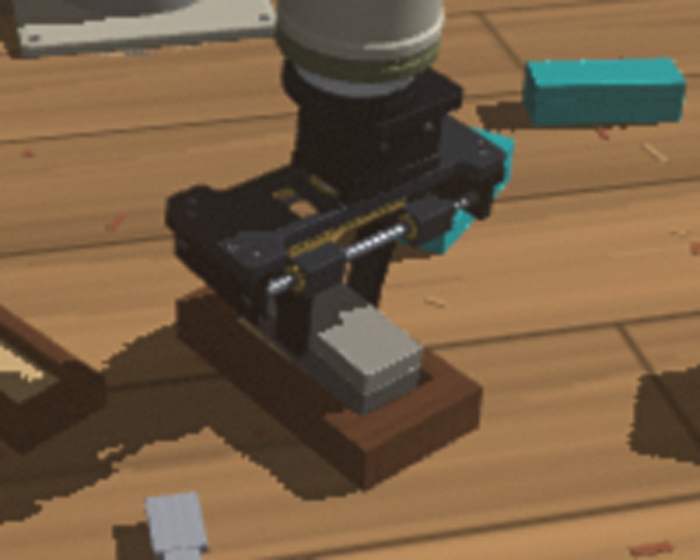

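View pics/c12.png

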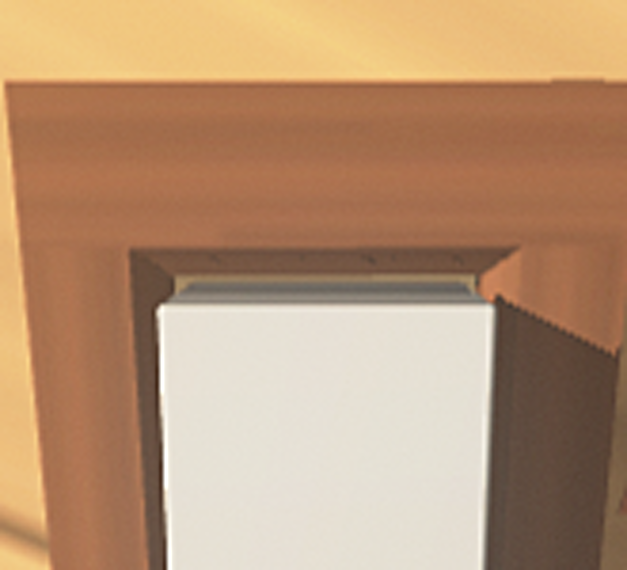

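carry_out(commands=[[[255,0,0.01,0.04,0.2,0,0],[255,0,0.02,0.08,0.4,0,0],[255,0,0.03,0.123,0.6,0,0],[255,0,0.035,0.15,0.75,0,0],[255,0,0.04,0.185,0.88,0,0],[255,0,0.045,0.21,1.0,0,0],[255,0,0.045,0.217,1.0,0,0],[255,0,0.045,0.217,1.0,0,0]]])

```text
time: 11.95
ee_pos: [0.5972, 0.0341, 0.0355]
eef_rot: [0.849, -0.529, -0.001, -0.001]
ft_force: [-0.7, -1.3, -2.9]
width: 0.0436
```

```bash
python3 d.py 0 0 -1;  python3 - <<'E'
from bench import r
import cv2,pickle
s=r.read_state(); print(s["torque"])
for n in("wrist","scene"): cv2.imwrite(f"pics/{n}7.png",r.camera(n))
a=cv2.imread("pics/scene7.png"); cv2.imwrite("pics/c13.png",cv2.resize(a[150:310,240:440],None,fx=3.5,fy=3.5,interpolation=cv2.INTER_CUBIC))
a=cv2.imread("pics/wrist7.png"); cv2.imwrite("pics/c14.png",cv2.resize(a[70:220,235:400],None,fx=3.8,fy=3.8,interpolation=cv2.INTER_CUBIC))
E
```

```text
11.95 [0.59718389 0.03405311 0.03548745] tilt -0.0026923268293020863 F [-0.7 -1.3 -2.9] units [0.   0.   0.04]
[-0.0738008   0.09739925  0.0158764 ]
```

View pics/c13.png

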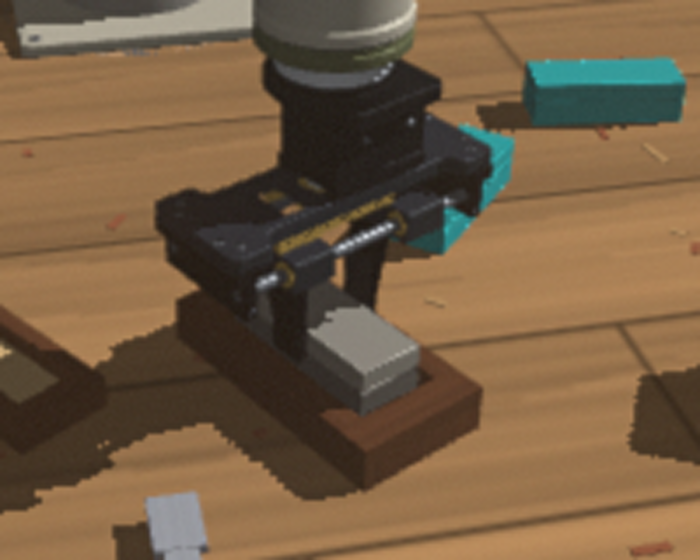

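View pics/c14.png

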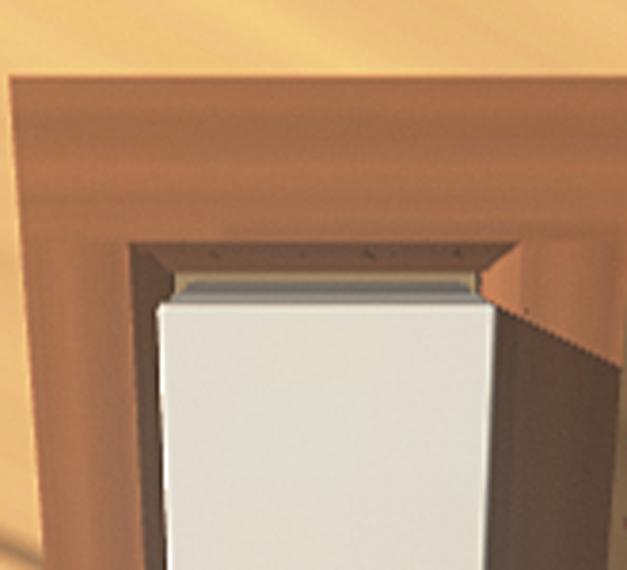

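The stone is flat in the pocket at floor height, with about 2 mm of floor showing at the far end. I'll release it and go straight up.

carry_out(commands=[[[180,0,0,0,0,0,0],[100,0,0,0,0,0,0],[0,0,0,0,0,0,0],[0,0,0,0,0,0,0],[0,0,0,0,0,0,0],[0,0,0,-0.3,0,0,0],[0,0,0,-1.0,0,0,0],[0,0,0,-2.2,0,0,0],[0,0,0,-3.6,0,0,0],[0,0,0,-5.0,0,0,0],[0,0,0,-5.6,0,0,0],[0,0,0,-5.8,0,0,0]]])

```text
time: 13.55
ee_pos: [0.5976, 0.0337, 0.1814]
eef_rot: [0.849, -0.529, -0.001, -0.001]
ft_force: [-0.9, 0.4, -0.5]
width: 0.087
```

```bash
python3 - <<'E'
from bench import r
import cv2,pickle
s=r.read_state(); print(s["time"],s["ee_pos"],s["width"],s["ft_force"])
I={n:r.camera_info(n) for n in("wrist","scene","top")}; I["s"]=s; pickle.dump(I,open("i8.pkl","wb"))
for n in("wrist","scene","top"): cv2.imwrite(f"pics/{n}8.png",r.camera(n))
a=cv2.imread("pics/scene8.png"); cv2.imwrite("pics/c15.png",cv2.resize(a[150:310,240:440],None,fx=3.5,fy=3.5,interpolation=cv2.INTER_CUBIC))
E
```

```text
13.55 [0.59759871 0.03367135 0.18137058] 0.08697999530056862 [-0.90165965  0.4342902  -0.52204837]
```

View pics/c15.png

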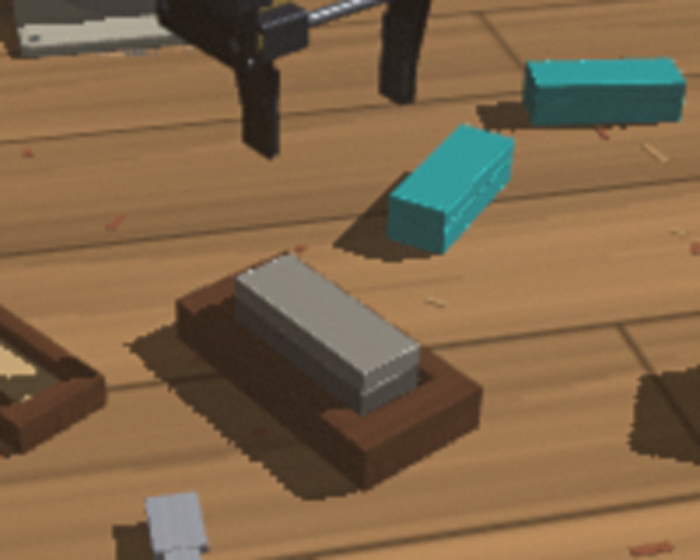

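View pics/wrist8.png

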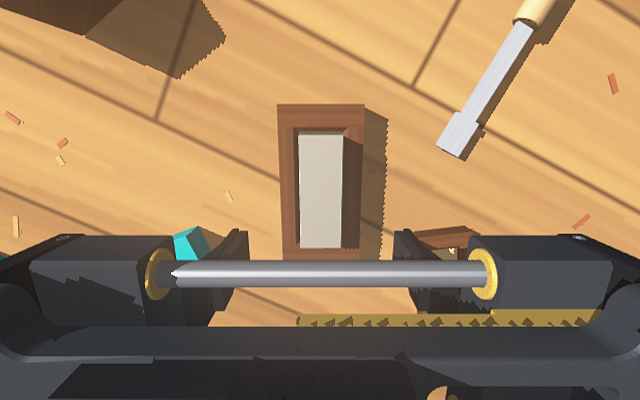

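The stone sits in the pocket: its top corners in the scene crop are at about (237,278), (290,254), (419,347) and (362,378). I'll compare these with a stone seated at z = 54 mm.

```bash
python3 - <<'E'
from h import *
import pickle
I=pickle.load(open("i8.pkl","rb")); S=I["scene"]
u=np.array([np.cos(np.radians(26.0)),np.sin(np.radians(26.0))]);v=np.array([-u[1],u[0]])
C=np.array([.596,.0334])
P=np.array([np.r_[C+a*.06*u+b*.022*v,.054] for a,b in[(-1,-1),(-1,1),(1,1),(1,-1)]])
H=np.array([np.r_[C+a*.09*u+b*.045*v,.03] for a,b in[(-1,-1),(-1,1),(1,1),(1,-1)]])
g=lambda p:((p-[240,150]+.5)*3.5-.5).round(0)
print(g(proj(S,P)).tolist(),g(proj(S,H)).tolist())
E
```

```text
[[231.0, 276.0], [287.0, 251.0], [418.0, 344.0], [360.0, 373.0]] [[173.0, 298.0], [286.0, 250.0], [480.0, 387.0], [363.0, 451.0]]
```

```bash
python3 - <<'E'
from bench import r
print(r.close_job())
E
```

```text
the job is handed in; nothing more can be done
None
```

The full-length grey stone is lying flat in the pocket of the large dark holder. I handed the job in at about 13.7 s of the 43 s allowed.

**What I did:** I gripped the stone across its middle and held it over the pocket at 15.1°. I brought its lower end down to the floor about 3 mm from the far end wall, and the wrist load dropped from about 4.4 N to 2.3 N when it touched. I then rocked the other end down through 5° to level, opened the gripper and went straight up.

**Last checks:**
- **Before release:** the tilt read 0.0° and the TCP height was 35.5 mm, against 35.4 mm expected for a seated stone. There was no sign of jamming: the sideways force was under about 1.5 N.
- **After release:** the gripper was fully open, 18 cm above the bench, and the wrist force was near zero. The pictures show the stone flush inside the pocket walls.
- **Fit to the model:** the stone's top corners in the scene camera match a seated stone to within about 2 pixels, roughly the same offset as the holder's own corners.

**What disagreed:**
- The move to the sloped position ended about 1 mm too far along the pocket and 2.8 mm too far sideways. I corrected this before lowering the stone.
- Estimates of the end wall's position from different edges differed by about 2 mm, and I used the value from the mouth and the overall holder position.

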